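# Close the ratchet clamp on the sample cell

## Task

The grey ratchet clamp on the bench is set to open. Flip its little direction lever over to the closing side (its free end to the robot's right), then swing the handle back and forth until the jaw holds the square sample cell against the end stop: snug, with about 55 N of clamp force and never more than 120 N, then let go. Leave the lever on the closing side and the other things on the bench where they are.

Things in the scene. Friction and masses are not known exactly. Their poses are not given: they have to be found in the camera images.
- clamp: grey bench clamp, bolted down. Origin: centre of its base's underside, on the table; base x -80..80, y -150..160 mm, 20 mm thick. x points away from the robot, y is the jaw's closing direction (about the robot's left), z up. Housing 100 x 100 mm, top at z = 100 mm, round x = 0, y = -70 mm; the ratchet lies on it (top of handle bar z = 130 mm). The cell stands on the base between pad and end stop
- handle_hinge (a point): upright axis of the ratchet spindle and of the handle, at x = 0, y = -70, z = 104 mm in the clamp's frame. The toothed wheel under the handle turns about it
- handle (a joint): handle angle (rad), -0.6..0.6 between stops; 0: points from the spindle along the clamp's -x, to the robot; grows clockwise from above, grip going to the clamp's +y (robot's left): the closing stroke. Friction 0.2 N m: stays where left. Lever on closing side: a + stroke idles up to 0.45 rad, then turns the spindle; the - stroke clicks over the 18 teeth (up to 0.5 N m), spindle still
- handle_grip (a point): middle of the upright black round grip at the handle's free end, 165 mm from the spindle axis; 22 mm in diameter, z = 130..184 mm above the table, this point at 159 mm. 1 rad of spindle = 10 mm of jaw. Sideways push here in the closing stroke: 6 to 7 N in motion while the jaw runs free (3 to 5 N left when stopped); on the cell it rises by about 0.05 N per newton of clamp force
- pawl (a joint): direction lever with its pawl (rad, relative to the handle), over-centre spring: -0.5 opening, 0.5 closing, snaps on by itself past 0; may rest at about 0.3 on a tooth and drops in when the handle moves. Starts near -0.5. Grows clockwise from above: the lever's free end goes to the robot's right, the clamp's -y
- lever_tip (a point): upper part of the upright pin at the direction lever's free end, above the spindle's cap: pin 10 mm in diameter, z = 130..156 mm above the table, this point at 150 mm. The lever's pivot is on the handle bar's centre line 57 mm from the spindle axis; the lever points from it to the spindle, pin 45 mm from the pivot, swinging 22 mm to each side; needs 3 to 7 N sideways, the handle may give 0.15 rad
- pad: rubber pad on the jaw's face, 56 mm wide, 46 mm high, centred 52 mm above the table. Origin: centre of its face; the face looks along the clamp's +y. Jaw and pad move only in +-y of the clamp. Pad and cell give about 1 mm per 45 N. Friction in the drive holds up to about 80 N of clamp force when the handle is let go
- anvil: fixed steel end stop on the clamp's base, 70 mm wide, 55 mm high. Origin: foot of the middle of its face (20 mm above the table); the face looks along -y, to the jaw. It is fixed at a different place each time
- cell: aluminium sample cell, a square block 50 x 50 x 58 mm with a round steel lid and a black knob (76 mm high in all), loose, about 0.35 kg, standing upright on the clamp's base between pad and end stop. Origin: centre of its underside. Need not be touched: the jaw slides it against the end stop
- spare_cell: bystander: smaller sample cell, 40 x 40 x 63 mm, standing on the table. Origin: centre of its underside
- plate_a: bystander: flat arch-shaped aluminium plate, 75 x 50 x 6 mm, lying on the table. Origin: underside, 25 mm from its square end
- plate_b: bystander: the same kind of plate
- dish: bystander: white dish, 90 mm across, 18 mm high. Origin: centre of its underside
- jar: bystander: amber jar with white cap, 66 mm across, 85 mm high. Origin: centre of its underside
- tub: bystander: yellow open tub, 100 x 140 x 50 mm. Origin: centre of its underside
- spatula: bystander: spatula lying flat on the table
Mind the look-alikes: they are no part of the job. What is shaped like the cell but yellow is not meant.

How it is judged (in metres and radians):
On the way, in this order (a step that is already met when the one before it is completed fails the run):
1. the direction lever is flipped to the closing side (value of joint pawl above 0.15 rad and contact force between pad and cell below 5 N), for 0.2 s.
2. the jaw, driven by the handle, holds the cell against the end stop (contact force between pad and cell above 20 N and contact force between anvil and cell above 15 N), for 0.1 s.
At the end, for the whole second after the job is handed in: The cell stands upright (within 0.08 rad), at rest, clamped between pad and end stop with 25 to 110 N; the direction lever is on the closing side (above 0.15 rad); the handle is at rest and let go (contact force between pad and cell between 25 and 110 N and contact force between anvil and cell above 20 N and value of joint pawl above 0.15 rad and angle between cell's own z axis and vertical below 0.08 rad and linear speed of cell below 0.01 m/s and velocity of joint handle between -0.05 and 0.05 rad/s); the robot touches nothing.
It fails at once if the cell is clamped with more than 120 N (contact force between pad and cell above 120 N).
It fails at once if a bystander is moved by more than 25 mm (distance of any of spare_cell, plate_a, plate_b, dish, jar, tub, spatula from where it was at the start of the episode above 0.025 m).
It also fails if it takes over 67 s, if anything falls off the work surface, if the arm or the gripper's body presses on something with over 40 N, if the wrist force passes 120 N, or if a joint passes its speed limit or range.

## Robot

A 6-joint arm with a two-finger parallel gripper is mounted at the origin on the work surface. World frame = base frame: x ahead of the robot, y to its left, z up, the work surface at z = 0. Lengths are in mm, angles in degrees, forces in N, time in s.
With the tool pointing down it reaches from about 350 to 850 mm from the base axis. Payload 8.1 kg.
Tool frame: the origin (TCP) lies at the very end of the fingers, on their centre line; the grasp point (between the pads) lies r.tcp_to_grasp behind it (r.tcp_to_grasp is the distance from the TCP to the grasp point, in mm); z points along the fingers, y is the line along which they close (so a half turn about z gives the same grasp; the last joint's range is limited). The gripper opens to 85 mm and grips with 20 to 120 N. Pads are 22 mm wide; open, the fingers measure 114 mm over their backs; the gripper's body (76 mm by 85 mm) begins 54 mm behind the grasp point. The pads swing forward as they close: fully open they stand 13 mm farther back than shut.
Start: joints at [-79.664, 7.471, 85.268, -0, 87.261, -4.893], TCP at [157.629, -578.928, 203.092] pointing down, gripper open.
Joint ranges: [-169.43, 169.43], [-51.17, 129.36], [1.28, 143.12], [-76.62, 256.62], [0, 156.53], [-152.29, 152.29]. Speed limits (degrees/s): [136.94, 136.94, 159.86, 180, 180, 180].

## Interface

Orientations are given as [roll, pitch, yaw] about the fixed x, y, z axes, in that order (R = Rz(yaw) Ry(pitch) Rx(roll)).
In Python, from bench import r gives the robot as it stands.
- The arm moves only by the shell command python3 -m handwheel 'ROWS' [OPENING] [FORCE]. ROWS is JSON, a list of rows, each a list of 4 numbers: the shift along the tool's x, y, z in m, then the turn about the tool's z in degrees. A call has 1 to 10 rows; each row shifts and turns the commanded pose from where the row before left it, along the tool's axes as they then stand; what a row does not reach is not made up. A row lasts 1/10 s, in which the tool goes at most 50 mm and 8.59 degrees, less where a joint would pass 70% of its speed; a pose out of reach is approached as far as the arm can. A call is refused whole if a number of a shift passes 0.05 or a number of a turn 8.59, either way. A call with a gripper value outside its range is refused whole. OPENING is the finger opening in m, from 0 to 0.0854, set as the call begins (- or left out, the last holds). The fingers move at their own pace and stop on an object; FORCE is the grip in N (left out, the last holds). Time passes only in rows, so rows that do not move let the fingers close. It gives the time, the measured TCP pose, the force, the opening and the grip force at its end, in the units of the state.
- r.sense(): the state, without advancing time (a new reading comes with each control period).
- r.snapshot(name): name is "scene" or "top"; returns the picture (480x640x3 uint8, red, green, blue); there is no depth.
- r.camera_params(name): a dict with "fx", "fy", "cx", "cy" (pixels), "R" (3x3) and "t" (3): a world point X has camera coordinates R X + t. Camera axes: x right, y down, z forward; pixel columns grow to the right and rows downward; lengths in mm; the calibration is good to about 2 mm. A picture is of the moment at which its call begins. camera_params takes no time and is no camera call.
- r.hand_in(): hands the job in; it is judged then, once.
The state is a dict: "time": time; "joint_pos": joint angles; "qd": joint speeds; "joint_efforts": joint torques, N m; "tool_pos": TCP position; "tcp_rot": TCP orientation; "ft_force": force on the tool from outside, world axes, zero at the start; "wrist_torque": the same for the moment, N m; "finger_gap": finger opening in mm; "grip_force": force on a finger pad.
Only numpy, scipy, OpenCV 4.12 (cv2) and the standard library are available. Lean on these libraries where they do the work, as an engineer would, in place of code of your own. Each camera call takes 0.05 s, during which the arm holds its last target. There are 200 camera calls.

## Working session

There is one attempt and no reset: what is moved stays moved. The work goes in short steps, Python scripts to look and compute and a shell command to move; the robot and the scene stay as the last step left them, time stands still between calls to the robot, and variables do not carry over. Pictures are saved under pics/ and viewed, at most 10 in all, crops included, and the job is handed in when it is done.

```bash
mkdir -p pics; ls
python3 - <<'E'
from bench import r
import cv2,numpy as np
for n in("scene","top"):
    im=r.snapshot(n); cv2.imwrite(f"pics/{n}0.png",im[:,:,::-1]); c=r.camera_params(n)
    print(n,c["fx"],c["cx"],c["cy"],np.round(c["R"],3).tolist(),np.round(c["t"],1).tolist())
s=r.sense();print(s["time"],s["tool_pos"],s["tcp_rot"],s["ft_force"],s["finger_gap"],r.tcp_to_grasp)
E
```

```text
pics
scene 585.9730011428048 324.78113953115337 246.51352592308203 [[0.434, 0.901, -0.006], [0.683, -0.333, -0.65], [-0.588, 0.278, -0.76]] [-264.6, -320.6, 1645.6]
top 441.66971173493596 324.75198188101444 240.02503842399034 [[0.011, -1.0, 0.012], [-0.99, -0.012, -0.141], [0.141, -0.01, -0.99]] [0.9, 599.9, 1122.3]
0.1 [ 157.50884828 -578.39871796  202.13587906] [-1.79904133e+02 -9.40782178e-03  1.52259176e+01] [ 0.3860545  -0.22163931  0.09848115] 85.38984571627893 18.700000000000003
```

View pics/scene0.png

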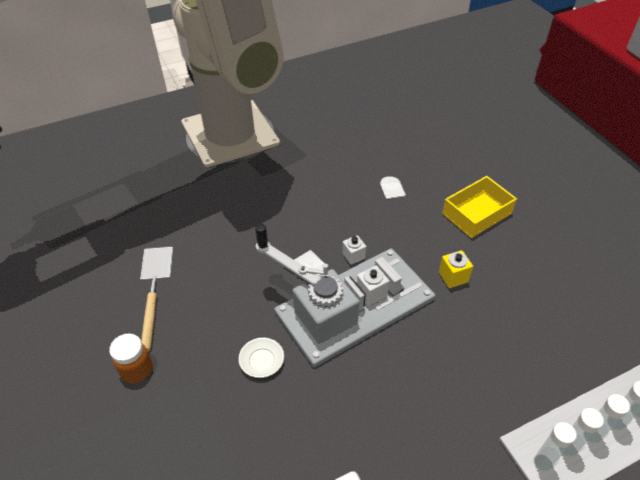

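View pics/top0.png

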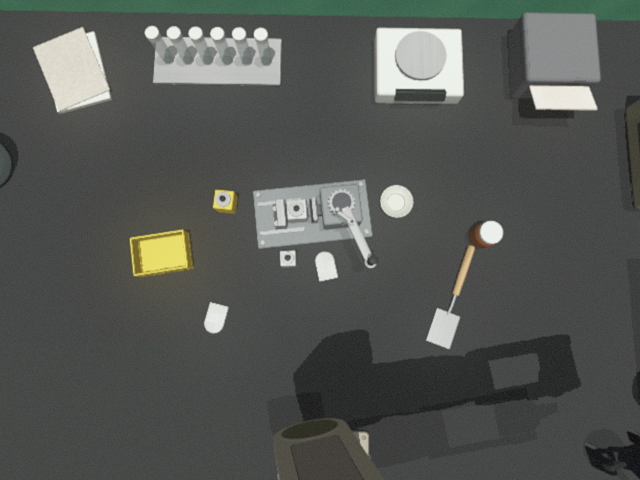

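The top view shows the clamp base with corners near (253,190), (367,180), (372,237) and (260,248). The spindle is at about (341,201) and the grip at (371,262). Look-alikes:
- Cell, steel on the base: top (296,209), scene (374,280).
- Small spare cell: top (288,258), scene (354,248).
- Yellow block: top (225,201), scene (456,268).

I choose the one on the clamp base. Next, one close crop to check.

Run:
```python
import cv2,numpy as np
a=cv2.imread("pics/top0.png")[170:275,245:385]; b=cv2.imread("pics/scene0.png")[220:360,250:440]
a=cv2.resize(a,None,fx=4,fy=4,interpolation=2); b=cv2.resize(b,(570,420),interpolation=2)
A=np.zeros((600,800,3),np.uint8)
a=a[:, :]; 
cv2.imwrite("pics/crop_top.png",cv2.resize(cv2.imread("pics/top0.png")[170:275,245:385],(800,600),interpolation=2))
cv2.imwrite("pics/crop_scene.png",cv2.resize(cv2.imread("pics/scene0.png")[215:365,245:445],(800,600),interpolation=2))
```

```text
(no output)
```

View pics/crop_top.png

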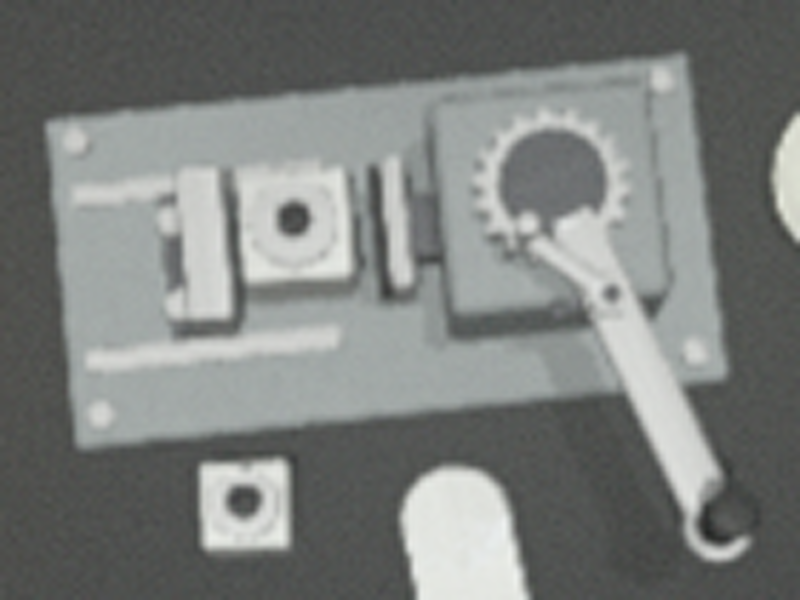

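View pics/crop_scene.png

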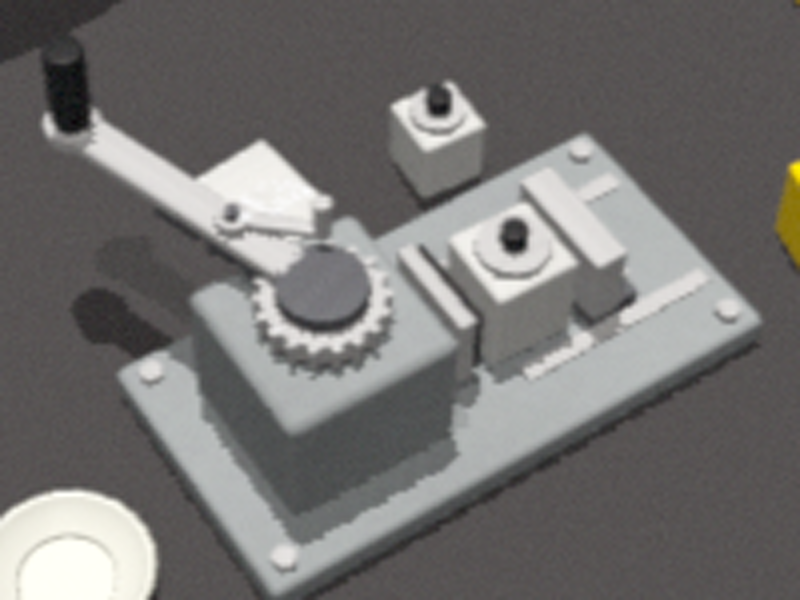

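Top crop: the cell sits on the base at (293,220), clear of both pad and end stop. Lever pin is at (530,222), its pivot at (611,292), and the grip at (728,512). The scene crop agrees, with base corners at (585,135), (760,322), (275,598) and (120,375).

```bash
cat > h.py <<'E'
from bench import r
import cv2,numpy as np
from scipy.optimize import least_squares
def proj(n,P):
    c=r.camera_params(n);q=np.asarray(P)@np.array(c["R"]).T+c["t"]
    return np.c_[c["fx"]*q[:,0]/q[:,2]+c["cx"],c["fy"]*q[:,1]/q[:,2]+c["cy"]]
def back(n,u,z):
    c=r.camera_params(n);R=np.array(c["R"]);d=R.T@[(u[0]-c["cx"])/c["fx"],(u[1]-c["cy"])/c["fy"],1];o=-R.T@c["t"]
    return o+d*(z-o[2])/d[2]
def T(p,P):
    a=p[2];return np.asarray(P)@np.array([[np.cos(a),-np.sin(a),0],[np.sin(a),np.cos(a),0],[0,0,1]]).T+[p[0],p[1],0]
E
python3 - <<'E'
from h import *
C=np.array([[80,160,20],[80,-150,20],[-80,-150,20],[-80,160,20]],float)
ut=np.array([[48,120],[685,55],[728,378],[78,447]])/5.714+[245,170]
us=np.array([[760,322],[275,598],[120,375],[585,135]])/4+[245,215]
f=lambda p:np.r_[(proj("top",T(p,C))-ut).ravel(),(proj("scene",T(p,C))-us).ravel()]
s=least_squares(f,[500,0,0]);p=s.x;print(p,np.round(s.fun,1))
np.save("clamp.npy",p)
sp=T(p,[[0,-70,130]])[0];print("spindle",sp)
g=back("top",np.array([728,512])/5.714+[245,170],172);print("grip",g)
gs=back("scene",np.array([63,50])/4+[245,215],184);print("grip scene",gs)
for q in(g,gs):
    d=q-sp;a=-(np.arctan2(d[1],d[0])-np.pi-p[2]);a=(a+np.pi)%(2*np.pi)-np.pi;print("r,angle",np.hypot(*d[:2]),a)
pin=back("top",np.array([530,222])/5.714+[245,170],156);pv=back("top",np.array([611,292])/5.714+[245,170],133)
print("pin",pin,"scene",back("scene",np.array([322,202])/4+[245,215],156),"pivot",pv,np.hypot(*(pin-pv)[:2]),np.hypot(*(pv-sp)[:2]))
print("cell knob",back("top",np.array([293,220])/5.714+[245,170],96))
for n,u,z in(("spare",(243,505),63),("platenear",(450,480),6)):print(n,back("top",np.array(u)/5.714+[245,170],z))
E
```

```text
[6.78239026e+02 3.52204199e+01 1.20980560e-01] [-0.  -1.   1.1 -1.3  0.9 -0.6 -0.1 -0.3  1.7 -1.  -0.1  0.  -1.6 -1.1
  0.3 -2. ]
spindle [686.68702184 -34.26793421 130.        ]
grip [ 536.72323101 -102.36364944  172.        ]
grip scene [ 538.39459392 -105.07822201  184.        ]
r,angle 164.70022765799715 -0.3052619802835359
r,angle 164.33119313291763 -0.3245091629928325
pin [659.73379673 -21.47522029 156.        ] scene [661.12807886 -22.14550846 156.        ] pivot [634.56633724 -57.29017698 133.        ] 43.77341818552344 56.97885068145835
cell knob [672.18810985  81.47152818  96.        ]
spare [548.0836797  103.22947524  63.        ]
platenear [566.80542029   9.67039504   6.        ]
```

Two views agree: clamp at (678,35) with yaw 6.9°, r = 164.5 to the grip, handle about -0.31 rad, pin near (660,-22). First I flip the lever with closed fingers, from its left side.

```bash
python3 -m handwheel '[[0,0,0,-8.59],[0.03,-0.015,0,0],[0.035,-0.017,0,0],[0.035,-0.017,0,0],[0.035,-0.017,0,0],[0.035,-0.017,0,0],[0.035,-0.017,0,0],[0.035,-0.017,0,0],[0.035,-0.017,0,0],[0.035,-0.017,0,0]]' 0 20
python3 -m handwheel '[[0.035,-0.017,0,0],[0.035,-0.017,0,0],[0.035,-0.017,0,0],[0.035,-0.017,0,0],[0.035,-0.017,0,0],[0.035,-0.017,0,0],[0.035,-0.017,0,0],[0.035,-0.017,0,0],[0.035,-0.017,0,0],[0.03,-0.015,0,0]]'
python3 -m handwheel '[[0.03,-0.015,0,0],[0,0,0,0],[0,0,0,0]]'
python3 - <<'E'
from h import *
s=r.sense();print(s["time"],s["tool_pos"],s["tcp_rot"],s["ft_force"],s["finger_gap"])
y=np.radians(s["tcp_rot"][2]);d=np.array([652,8])-s["tool_pos"][:2]
print("dx,dy",d@[np.cos(y),np.sin(y)],d@[np.sin(y),-np.cos(y)])
im=r.snapshot("scene");cv2.imwrite("pics/s1.png",cv2.resize(im[150:345,220:480,::-1],(800,600),interpolation=2))
E
```

```text
time: 1.1
tool_pos: [380.8, -314.1, 202.8]
tcp_rot: [-180.0, 0.0, 23.8]
ft_force: [-0.4, -0.5, 0.7]
finger_gap: 0.1
grip_force: 0.0
time: 2.1
tool_pos: [628.7, -20.8, 202.4]
tcp_rot: [-180.0, 0.0, 23.9]
ft_force: [-0.0, -0.5, 0.0]
finger_gap: -0.1
grip_force: 0.0
time: 2.4
tool_pos: [649.1, 3.9, 202.0]
tcp_rot: [-180.0, 0.1, 23.9]
ft_force: [-0.4, -0.5, -0.6]
finger_gap: 0.1
grip_force: 0.0
2.4 [649.11078122   3.88298032 202.03219411] [-1.79965235e+02  9.72393760e-02  2.39049516e+01] [-0.35025802 -0.47234415 -0.55878594] 0.10889726349219526
dx,dy 4.309679694259099 -2.59308640750121
```

View pics/s1.png

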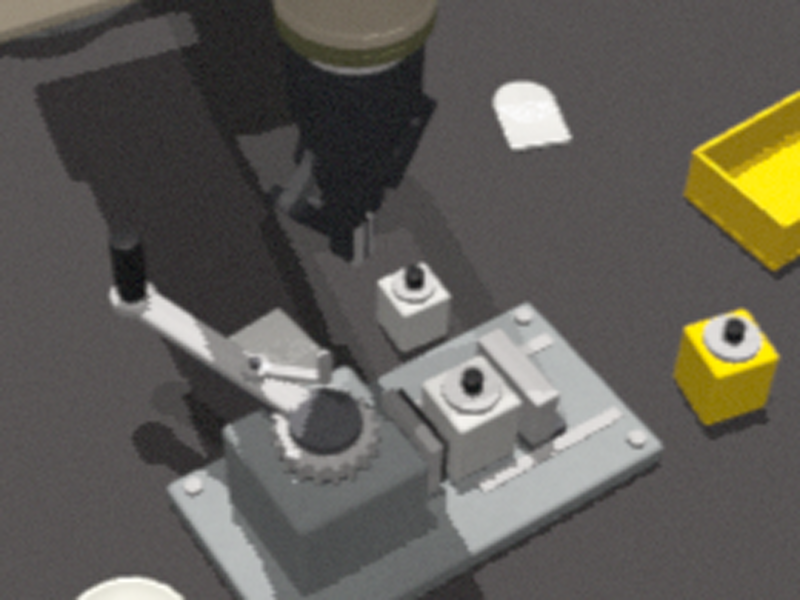

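The fingertips are at (360,250), above and left of the pin at (320,360). I lower to z ≈ 139 and push right.

```bash
python3 -m handwheel '[[0.004,-0.004,0.02,0],[0,0,0.02,0],[0,0,0.015,0],[0,0,0.008,0],[0,0,0,0]]'
python3 -m handwheel '[[0,0.006,0,0],[0,0.006,0,0],[0,0.006,0,0],[0,0,0,0]]'
python3 -m handwheel '[[0,0.005,0,0],[0,0.005,0,0],[0,0,0,0]]'
python3 -m handwheel '[[0,0.005,0,0],[0,0.005,0,0],[0,0,0,0]]'
python3 - <<'E'
from h import *
im=r.snapshot("scene");cv2.imwrite("pics/s2.png",cv2.resize(im[220:325,270:410,::-1],(800,600),interpolation=2))
E
```

```text
time: 2.95
tool_pos: [650.2, 7.9, 138.6]
tcp_rot: [-179.9, 0.1, 23.8]
ft_force: [1.2, -0.7, -0.0]
finger_gap: -0.1
grip_force: 0.0
time: 3.35
tool_pos: [659.5, -9.2, 140.9]
tcp_rot: [179.9, -0.1, 23.8]
ft_force: [0.8, 1.1, -0.1]
finger_gap: 0.1
grip_force: 0.0
time: 3.65
tool_pos: [663.0, -17.8, 140.1]
tcp_rot: [180.0, -0.0, 23.8]
ft_force: [-1.0, -0.4, -0.6]
finger_gap: -0.1
grip_force: 0.0
time: 3.95
tool_pos: [667.0, -26.9, 140.0]
tcp_rot: [180.0, 0.0, 23.8]
ft_force: [0.1, 0.7, 0.3]
finger_gap: -0.2
grip_force: 0.0
```

View pics/s2.png

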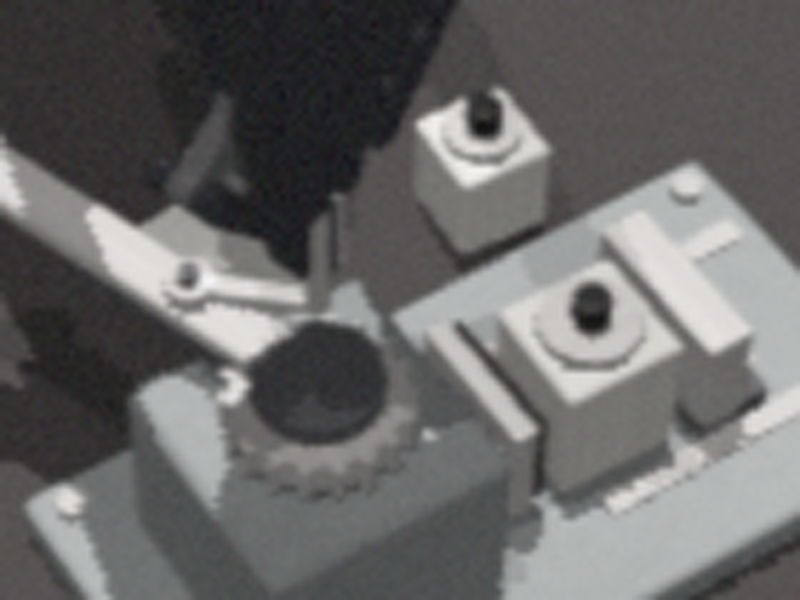

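The lever still appears to be on its old side, though the fingertip at (315,300) is right by the pin. I compare with projections.

Run:
```python
from h import *
s=r.sense();tp=s["tool_pos"];print(tp,s["ft_force"],s["wrist_torque"])
print("tcp px crop",(proj("scene",[tp])-[270,220])*5.714,"top",proj("top",[tp]))
for z in(133,150,156):print("pin old px",(proj("scene",[[660.4,-21.8,z]])-[270,220])*5.714)
t=r.snapshot("top")
im=np.hstack([cv2.imread("pics/top0.png")[190:270,305:385],t[190:270,305:385,::-1]])
cv2.imwrite("pics/t2.png",cv2.resize(im,(800,400),interpolation=2))
```

```text
[666.89150842 -26.61168782 140.03289842] [ 0.24507145  0.02158089 -0.12120739] [ 0.02866734  0.01238741 -0.01136292]
tcp px crop [[312.92790268 305.70393674]] top [[339.60725839 207.38471317]]
pin old px [[317.47530025 300.03795699]]
pin old px [[317.20715463 269.18461093]]
pin old px [[317.11105519 258.12722704]]
```

View pics/t2.png

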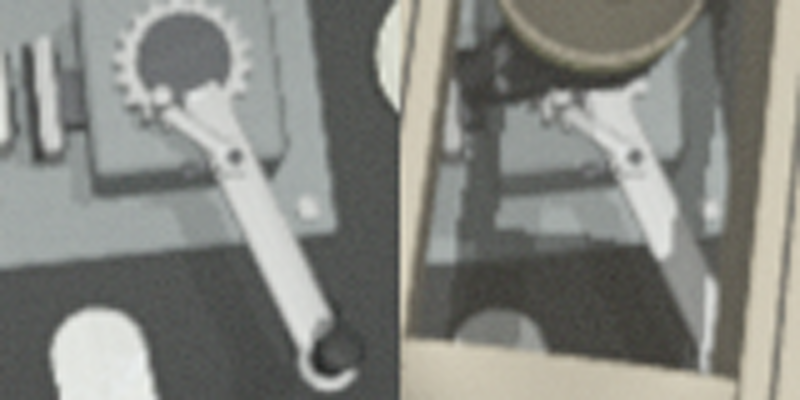

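The top crop doesn't settle it, because the wrist hides the other side. I lift clear and compare enhanced before and after crops.

```bash
python3 -m handwheel '[[0,0,-0.03,0],[0,0,-0.04,0],[0,-0.03,0,0],[-0.02,-0.04,0,0],[-0.03,-0.04,0,0],[0,0,0,0]]'
python3 - <<'E'
from h import *
t=r.snapshot("scene")[:,:,::-1]
g=lambda i:(255*(i/255.)**0.6).astype(np.uint8)
a=cv2.imread("pics/scene0.png")
im=np.hstack([g(x[235:310,290:390]) for x in(a,t)])
cv2.imwrite("pics/s3.png",cv2.resize(im,(800,300),interpolation=2))
for P in([660.4,-21.8,156],[677.8,-62.3,156],[634.6,-57.3,133]):print((proj("scene",[P])-[290,235])*4+[400,0])
E
```

```text
time: 4.65
tool_pos: [570.5, 57.4, 207.7]
tcp_rot: [-179.8, 0.3, 24.0]
ft_force: [1.0, -0.6, -0.9]
finger_gap: 0.1
grip_force: 0.0
[[541.98883808 120.69809384]]
[[481.02213294 175.67837464]]
[[454.64972643 137.84989627]]
```

View pics/s3.png

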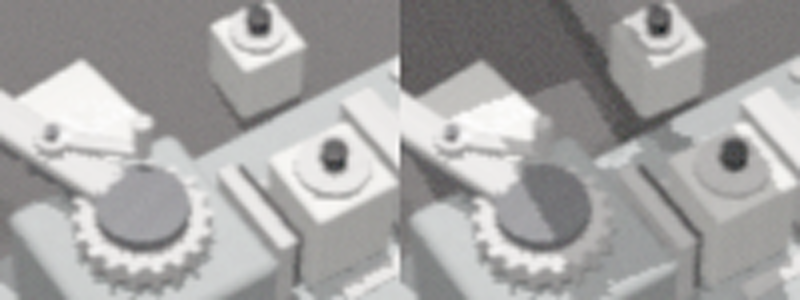

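The pin is still at its old place (542,122), so the finger passed without flipping it. I retry nearer the pin's line and lower, in fine steps with a force reading each time.

```bash
python3 -m handwheel '[[0.025,0.042,0,0],[0.024,0.043,0,0],[0,0,0.035,0],[0,0,0.03,0],[0,0,0.006,0],[0,0,0,0]]'
for i in 1 2 3; do echo; done
python3 -m handwheel '[[0,0.005,0,0],[0,0.005,0,0],[0,0,0,0]]' | head -4
python3 -m handwheel '[[0,0.005,0,0],[0,0,0,0]]'| head -4
python3 -m handwheel '[[0,0.005,0,0],[0,0,0,0]]'| head -4
python3 -m handwheel '[[0,0.005,0,0],[0,0,0,0]]'| head -4
python3 -m handwheel '[[0,0.005,0,0],[0,0,0,0]]'| head -4
python3 -m handwheel '[[0,0.005,0,0],[0,0,0,0]]'| head -4
python3 - <<'E'
from h import *
cv2.imwrite("pics/s4raw.png",r.snapshot("scene")[:,:,::-1]);cv2.imwrite("pics/t4raw.png",r.snapshot("top")[:,:,::-1])
E
```

```text
time: 5.3
tool_pos: [655.3, -4.1, 137.8]
tcp_rot: [-179.9, 0.1, 23.8]
ft_force: [0.1, 0.2, 0.0]
finger_gap: -0.1
grip_force: 0.0



time: 5.6
tool_pos: [661.3, -13.8, 141.4]
tcp_rot: [179.9, -0.2, 23.8]
ft_force: [0.8, 0.0, 0.0]
time: 5.8
tool_pos: [662.3, -18.1, 139.8]
tcp_rot: [180.0, -0.0, 23.8]
ft_force: [-0.2, -0.6, 0.3]
time: 6.0
tool_pos: [664.0, -22.7, 139.1]
tcp_rot: [180.0, 0.0, 23.8]
ft_force: [0.6, -0.6, -0.6]
time: 6.2
tool_pos: [666.0, -27.2, 139.0]
tcp_rot: [180.0, 0.0, 23.8]
ft_force: [-0.1, 0.5, 0.8]
time: 6.4
tool_pos: [668.1, -31.8, 139.0]
tcp_rot: [180.0, 0.0, 23.8]
ft_force: [-0.3, -0.3, -0.2]
time: 6.6
tool_pos: [670.1, -36.4, 139.1]
tcp_rot: [180.0, 0.0, 23.8]
ft_force: [-0.8, -0.7, 0.5]
```

Run:
```python
from h import *
s=cv2.imread("pics/s4raw.png");t=cv2.imread("pics/t4raw.png")
g=lambda i:(255*(i/255.)**0.5).astype(np.uint8)
tp=[670.1,-36.4,139]
def crop(im,n,x,y,w,h,mark,f):
    c=cv2.resize(g(im[y:y+h,x:x+w]),(w*f,h*f),interpolation=2)
    if mark:
        for P,col in((tp,(0,0,255)),([660.4,-21.8,150],(0,255,0))):
            u=(proj(n,[P])[0]-[x,y]+.5)*f;cv2.circle(c,tuple(int(v) for v in u),4,col,1)
    return c
A=np.hstack([crop(s,"scene",275,210,80,100,0,5),crop(s,"scene",275,210,80,100,1,5)])[:300+200]
B=np.hstack([crop(t,"top",310,195,80,20,0,5),crop(t,"top",310,195,80,20,1,5)])
cv2.imwrite("pics/s4.png",np.vstack([A,B]));print(np.vstack([A,B]).shape, proj("top",[tp]))
```

```text
(600, 800, 3) [[343.59823217 206.24154393]]
```

View pics/s4.png

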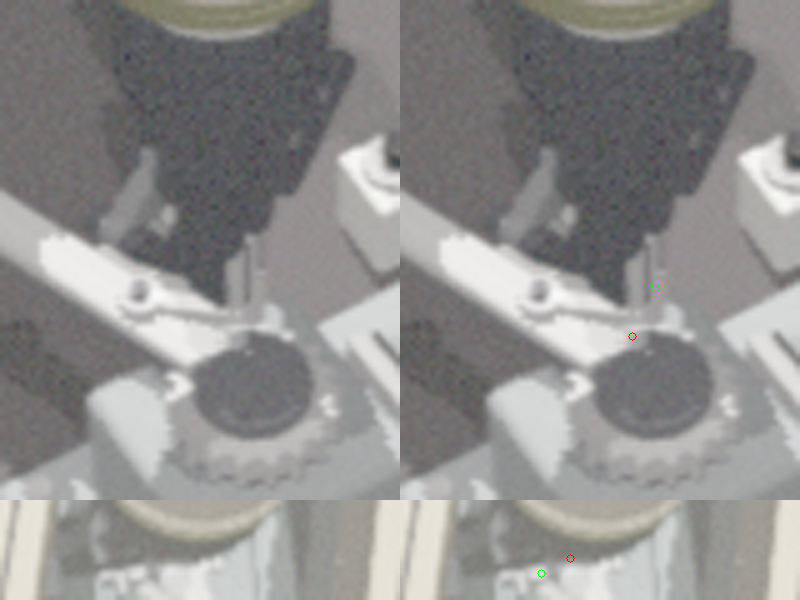

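The lever is still unflipped. The visible fingertips, around (245,315), look higher than the projected TCP at (632,337). I probe the tip height by touching down gently.

```bash
python3 -m handwheel '[[0,0,0.002,0],[0,0,0.001,0],[0,0,0,0]]' | sed -n '2p;4p'
python3 -m handwheel '[[0,0,0.002,0],[0,0,0.001,0],[0,0,0,0]]' | sed -n '2p;4p'
python3 -m handwheel '[[0,0,0.001,0],[0,0,0.001,0],[0,0,0,0]]' | sed -n '2p;4p'
python3 - <<'E'
from h import *
s=r.sense();print(s["finger_gap"],s["joint_efforts"],s["joint_pos"])
E
```

```text
tool_pos: [669.6, -35.6, 135.7]
ft_force: [-0.7, 0.7, -0.3]
tool_pos: [669.7, -35.7, 132.8]
ft_force: [-0.1, -1.0, -0.4]
tool_pos: [669.8, -35.8, 130.9]
ft_force: [0.1, -0.1, 0.4]
-0.14601593863315843 [ 1.46623770e-03 -6.77972317e+01 -4.92608678e+01  4.87151519e-04
 -4.17635695e-02 -3.95818738e-07] [-7.43413607e+00  2.06076934e+01  7.75726368e+01  1.35783440e-03
  8.18354964e+01  5.87475949e+01]
```

```bash
for k in 1; do python3 -m handwheel '[[0,0,0.001,0],[0,0,0.001,0],[0,0,0,0]]' | sed -n '2p;4p'
python3 -m handwheel '[[0,0,0.001,0],[0,0,0.001,0],[0,0,0,0]]' | sed -n '2p;4p'
python3 -m handwheel '[[0,0,0.001,0],[0,0,0,0]]' | sed -n '2p;4p'
python3 - <<'E'
from h import *
im=r.snapshot("scene");cv2.imwrite("pics/s5raw.png",im[:,:,::-1])
# edge of fingers: compare with s3-time / s4
a=cv2.imread("pics/s4raw.png").astype(int);b=im[:,:,::-1].astype(int)
d=abs(a-b).max(2);d[:200]=0
print("scene0-now change in lever region");o=cv2.imread("pics/scene0.png").astype(int)
np.set_printoptions(linewidth=250)
print("now");print(b[255:292:1,298:342:1].mean(2).astype(int)//10)
print("before");print(o[255:292:1,298:342:1].mean(2).astype(int)//10)
E
done
```

```text
tool_pos: [669.8, -35.7, 128.9]
ft_force: [0.1, 0.5, -0.1]
tool_pos: [669.8, -35.7, 126.9]
ft_force: [0.3, -0.3, -0.2]
tool_pos: [669.8, -35.8, 125.9]
ft_force: [-1.4, -0.4, -0.6]
scene0-now change in lever region
now
[[ 6  8  8 ...  8  8  8]
 [ 7  8  7 ...  8  8  8]
 [ 8  8  8 ...  8  8  8]
 ...
 [18 18 18 ... 12 17 14]
 [18 18 18 ... 11 15 13]
 [18 18 18 ... 11 11 12]]
before
[[ 8 10 13 ...  8  8  8]
 [11 17 22 ...  8  8  8]
 [20 22 23 ...  8  8  8]
 ...
 [18 18 18 ... 22 21 18]
 [18 18 18 ... 22 20 16]
 [18 18 18 ... 22 21 17]]
```

No contact down to 126 mm, so the shut tips are not where I assume. I raise, then toggle the opening and measure numerically what changes in the image.

```bash
python3 -m handwheel '[[0,0,-0.04,0],[0,0,-0.04,0],[0,0,0,0],[0,0,0,0],[0,0,0,0]]' | sed -n '2p;5p'
python3 -c "
from h import *
for n in('scene','top'):cv2.imwrite(f'pics/c_{n}.png',r.snapshot(n)[:,:,::-1])"
python3 -m handwheel '[[0,0,0,0],[0,0,0,0],[0,0,0,0],[0,0,0,0],[0,0,0,0],[0,0,0,0]]' 0.085 60| sed -n '2p;5,6p'
python3 - <<'E'
from h import *
tp=r.sense()["tool_pos"]
ax=np.array([.914,.404,0]);ay=np.array([.404,-.914,0])
for n in('scene','top'):
    im=r.snapshot(n)[:,:,::-1];cv2.imwrite(f'pics/o_{n}.png',im)
    d=cv2.absdiff(im,cv2.imread(f'pics/c_{n}.png')).max(2)
    m=(cv2.medianBlur(d,3)>25).astype(np.uint8)
    k,_,st,ce=cv2.connectedComponentsWithStats(m)
    print(n,[(s.tolist(),c.round(0).tolist()) for s,c in zip(st[1:],ce[1:]) if s[4]>8])
    print("tcp, +-30 x, +-30 y",proj(n,[tp,tp+30*ax,tp-30*ax,tp+30*ay,tp-30*ay,tp+[0,0,20]]).round(0).tolist())
E
```

```text
tool_pos: [669.4, -35.7, 205.0]
finger_gap: 0.5
tool_pos: [670.0, -35.8, 206.1]
finger_gap: 84.5
grip_force: 0.0
scene [([343, 27, 4, 4, 9], [344.0, 28.0]), ([314, 30, 8, 3, 15], [317.0, 31.0]), ([280, 35, 15, 4, 28], [287.0, 36.0]), ([341, 181, 10, 33, 185], [346.0, 194.0]), ([291, 214, 11, 10, 46], [296.0, 219.0]), ([311, 217, 20, 32, 275], [321.0, 232.0]), ([333, 217, 7, 13, 53], [337.0, 224.0]), ([294, 220, 10, 13, 72], [298.0, 226.0]), ([309, 224, 3, 4, 9], [310.0, 225.0]), ([304, 227, 5, 4, 14], [306.0, 229.0]), ([300, 245, 8, 14, 53], [304.0, 252.0]), ([348, 287, 4, 8, 17], [350.0, 291.0]), ([311, 304, 5, 4, 15], [313.0, 305.0]), ([305, 344, 4, 7, 15], [307.0, 347.0])]
tcp, +-30 x, +-30 y [[321.0, 254.0], [333.0, 263.0], [309.0, 247.0], [310.0, 264.0], [331.0, 245.0], [321.0, 247.0]]
top [([378, 175, 4, 6, 18], [379.0, 178.0]), ([319, 200, 5, 8, 27], [321.0, 204.0])]
tcp, +-30 x, +-30 y [[345.0, 200.0], [340.0, 188.0], [350.0, 212.0], [357.0, 195.0], [333.0, 205.0], [345.0, 198.0]]
```

Shut tips end near row 249 against 254 expected for the TCP, which suggests they sit above the nominal TCP. A touch-down over the bar and cap (top at z ≈ 130) will calibrate it.

```bash
python3 -m handwheel '[[0,0.005,0,0],[0,0,0,0],[0,0,0,0],[0,0,0.03,0],[0,0,0.03,0],[0,0,0.018,0],[0,0,0,0]]' 0 60 | sed -n '2p;4,5p'
python3 -m handwheel '[[0,0,0.001,0],[0,0,0.001,0],[0,0,0,0]]' | sed -n '2p;4p'
python3 -m handwheel '[[0,0,0.001,0],[0,0,0.001,0],[0,0,0,0]]' | sed -n '2p;4p'
python3 -m handwheel '[[0,0,0.001,0],[0,0,0.001,0],[0,0,0,0]]' | sed -n '2p;4p'
python3 -m handwheel '[[0,0,0.001,0],[0,0,0.001,0],[0,0,0,0]]' | sed -n '2p;4p'
```

```text
tool_pos: [669.3, -40.0, 123.8]
ft_force: [0.2, 0.4, -0.1]
finger_gap: 0.1
tool_pos: [673.0, -40.4, 127.9]
ft_force: [-0.4, 1.0, 0.3]
tool_pos: [671.9, -40.3, 124.2]
ft_force: [-0.3, -0.7, -0.9]
tool_pos: [671.7, -40.3, 121.7]
ft_force: [-1.5, -0.1, 0.6]
tool_pos: [671.8, -40.3, 119.8]
ft_force: [-0.2, -0.0, 0.4]
```

```bash
for a in 1; do
python3 -m handwheel '[[0,0,0.001,0],[0,0,0.001,0],[0,0,0,0]]' | sed -n '2p;4p'
python3 -m handwheel '[[0,0,0.001,0],[0,0,0.001,0],[0,0,0,0]]' | sed -n '2p;4p'
python3 -m handwheel '[[0,0,0.001,0],[0,0,0.001,0],[0,0,0,0]]' | sed -n '2p;4p'
done
python3 - <<'E'
from h import *
im=r.snapshot("scene")[:,:,::-1];cv2.imwrite("pics/s6raw.png",im)
tp=r.sense()["tool_pos"];print(proj("scene",[tp,tp+[0,0,14]]))
np.set_printoptions(linewidth=250,threshold=100000)
print((im[250:292,300:344].mean(2)/10).astype(int))
E
```

```text
tool_pos: [671.8, -40.3, 117.8]
ft_force: [0.1, 0.3, -0.2]
tool_pos: [671.8, -40.3, 115.9]
ft_force: [-0.9, 0.4, -0.5]
tool_pos: [671.8, -40.3, 113.9]
ft_force: [-0.3, 0.1, -0.2]
[[319.64982901 285.86462056]
 [319.55630419 281.56113798]]
[[ 4  3  5  4  4  2  3  3  3  3  3  3  3  3  3  2  2  3  3  3  2  3  3  3  2  3  2  3  3  2  3  3  3  3  3  3  4  7  8  8  8  8  9 10]
 [ 3  4  6  6  5  4  3  3  3  4  3  3  3  3  3  3  3  2  3  2  3  3  3  3  2  3  2  3  3  3  3  2  3  3  3  4  5  7  8  8  8  8 10 11]
 [ 3  4  6  6  6  4  3  3  3  3  3  3  3  3  3  3  2  3  3  3  3  2  2  3  3  3  3  3  2  3  2  2  3  3  3  5  7  8  8  8  8  8 10 11]
 [ 4  5  6  7  5  4  2  3  3  3  2  2  3  3  3  3  4  3  3  3  3  3  3  3  3  3  3  3  3  2  3  3  3  3  3  6  7  7  8  8  8  8  9 10]
 [ 4  6  7  7  5  4  3  3  3  3  3  3  3  2  3  3  2  3  3  3  3  3  2  2  2  3  3  3  3  2  2  3  3  3  5  7  8  8  8  8  8  8  8 10]
 [ 6  7  8  7  5  4  3  3  3  3  2  3  3  2  3  2  3  3  3  3  3  3  3  3  3  3  2  2  2  3  3  3  3  3  6  7  8  8  8  8  8  8  8  8]
 [ 7  8  7  7  5  4  3  3  3  3  3  3  3  3  3  3  3
[... 4108 characters left out ...]
 5  6  9 10 10  9  8  8]
 [17 18 17 17 14 12 11 10 11 11 12 13 11  8  6  5  5  5  5  4  5  5  4  5  5  5  4  4  5  5  4  5  5  5  4  4  5  6 10 11 10  9  9  8]
 [18 18 18 18 17 16 13 11 14 13 10 10 10  8  5  5  5  5  5  4  5  5  5  5  5  5  4  4  5  5  5  5  4  5  5  5  5 10 17 14 11 10 10  9]
 [18 17 18 18 17 17 14 12 12 12 10 10 10  7  5  5  5  4  5  4  5  5  5  4  5  5  4  4  5  5  5  5  5  5  4  5  7 14 18 15 11 10 10  9]
 [18 18 18 18 18 17 17 16 12 10 10 10 10  8  6  4  5  4  4  5  5  5  5  4  4  5  4  4  5  5  5  5  5  5  4  5  5 11 17 15 11 10 10  9]
 [18 18 18 18 17 18 17 16 13 10 10 10 10  9  7  5  4  4  5  5  5  4  5  5  5  4  5  5  4  5  5  5  5  4  5  5  6  9 13 17 14 10 10  9]]
```

The finger column ends at pixel (320,282), which fits a tip about 14–17 mm above the nominal TCP. The pin is untouched next to it. So I push again 22 mm lower, at nominal z ≈ 117, which I have just shown to be clear here.

```bash
python3 -m handwheel '[[0,0,-0.045,0],[-0.002,-0.025,0,0],[0,-0.025,0,0],[0,0,0,0],[0,0,0.025,0],[0,0,0.017,0],[0,0,0,0],[0,0,0,0]]' | sed -n '2p;4p'
python3 -m handwheel '[[0,0.005,0,0],[0,0.005,0,0],[0,0,0,0]]' | sed -n '2p;4p'
python3 -m handwheel '[[0,0.005,0,0],[0,0,0,0]]' | sed -n '2p;4p'
python3 -m handwheel '[[0,0.005,0,0],[0,0,0,0]]' | sed -n '2p;4p'
python3 -m handwheel '[[0,0.005,0,0],[0,0,0,0]]' | sed -n '2p;4p'
python3 -m handwheel '[[0,0.005,0,0],[0,0,0,0]]' | sed -n '2p;4p'
python3 -m handwheel '[[0,0.005,0,0],[0,0,0,0]]' | sed -n '2p;4p'
```

```text
tool_pos: [649.3, 4.2, 116.2]
ft_force: [-0.5, -0.1, -0.4]
tool_pos: [655.0, -4.6, 118.2]
ft_force: [-0.8, 4.2, 1.4]
tool_pos: [657.1, -7.6, 118.4]
ft_force: [2.3, 8.3, 2.9]
tool_pos: [658.9, -13.7, 118.2]
ft_force: [0.7, 2.1, 2.1]
tool_pos: [660.2, -19.3, 117.2]
ft_force: [-0.3, 0.2, 1.5]
tool_pos: [661.9, -24.0, 116.8]
ft_force: [0.9, 0.2, -0.6]
tool_pos: [664.0, -28.3, 116.9]
ft_force: [0.4, -0.0, 1.0]
```

The lever gave contact (8 N) and then the force dropped to 0, which is how the snap-over should look. I push a few mm more, lift, and check with the last picture.

```bash
python3 -m handwheel '[[0,0.005,0,0],[0,0,0,0]]' | sed -n '2p;4p'
python3 -m handwheel '[[0,0,-0.045,0],[0,0,-0.045,0],[-0.04,-0.02,0,0],[-0.04,-0.02,0,0],[-0.04,-0.02,0,0],[0,0,0,0],[0,0,0,0]]' 0.05| sed -n '2p;4p'
python3 - <<'E'
from h import *
t=r.snapshot("scene")[:,:,::-1];cv2.imwrite("pics/s7raw.png",t)
g=lambda i:(255*(i/255.)**0.6).astype(np.uint8)
a=cv2.imread("pics/scene0.png")
im=np.hstack([g(x[215:315,250:350]) for x in(a,t)])
cv2.imwrite("pics/s7.png",cv2.resize(im,(800,400),interpolation=2))
s=r.sense();print(s["tool_pos"],s["tcp_rot"])
E
```

```text
tool_pos: [666.2, -32.7, 117.1]
ft_force: [-0.2, 0.7, -0.6]
tool_pos: [531.4, -25.5, 207.4]
ft_force: [-0.2, 0.1, 0.5]
[532.63286877 -25.66753342 207.90929737] [ 1.79940689e+02 -9.64949217e-02  2.38164979e+01]
```

View pics/s7.png

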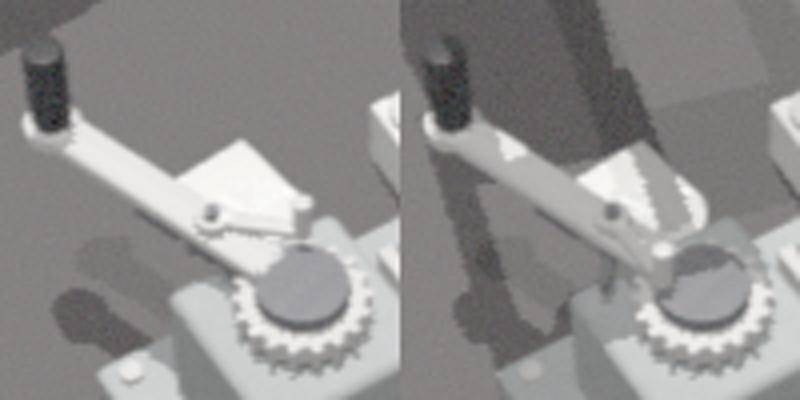

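The lever has flipped: the pin is now at (662,250), right of the bar, and the handle is unmoved with the grip top at (445,50). Next I straddle the grip.

```bash
python3 -m handwheel '[[-0.0135,0.037,0,0],[-0.013,0.037,0,-0.9],[0,0,0,0],[0,0,0,0]]' 0.055| sed -n '2,4p'
python3 -m handwheel '[[0,0,0.03,0],[0,0,0.03,0],[0,0,0.02,0],[0,0,0.006,0],[0,0,0,0],[0,0,0,0]]' | sed -n '2,4p'
python3 -m handwheel '[[0,0,0,0],[0,0,0,0],[0,0,0,0],[0,0,0,0]]' 0.030 20
```

```text
tool_pos: [538.9, -105.0, 207.3]
tcp_rot: [180.0, -0.0, 24.6]
ft_force: [-0.1, 0.1, 0.1]
tool_pos: [538.8, -103.7, 122.5]
tcp_rot: [179.9, -0.1, 24.8]
ft_force: [-0.3, -0.4, 0.9]
time: 17.05
tool_pos: [537.9, -104.1, 121.5]
tcp_rot: [180.0, -0.0, 24.7]
ft_force: [0.1, 0.2, -0.6]
finger_gap: 30.0
grip_force: 0.0
```

```bash
python3 -m handwheel '[[0.0008,-0.0165,0,5.73],[0.0008,-0.0165,0,5.73],[0.0008,-0.0165,0,5.73],[0.0008,-0.0165,0,5.73]]' | sed -n '2,4p'
python3 -m handwheel '[[0.0008,-0.0165,0,5.73],[0.0008,-0.0165,0,5.73]]' | sed -n '2,4p'
python3 -m handwheel '[[0.0008,-0.0165,0,5.73],[0.0008,-0.0165,0,5.73],[0,0,0,0]]' | sed -n '2,4p'
cat > st.py <<'E'
from h import *
s=r.sense();p=np.load("clamp.npy");sp=T(p,[[0,-70,130]])[0];d=np.array(s["tool_pos"])-sp
a=(p[2]+np.pi-np.arctan2(d[1],d[0])+np.pi)%(2*np.pi)-np.pi
y=np.radians(s["tcp_rot"][2]);f=np.mean([r.sense()["ft_force"] for _ in range(5)],0)
print("t",round(s["time"],2),"tool angle a",round(a,3),"radius",round(np.hypot(*d[:2]),1),"yaw err",round(np.degrees(y-(p[2]-a)),1),"F tangential(+ resists closing)",round(f[:2]@[np.sin(y),-np.cos(y)],2),"rad",round(f[:2]@[np.cos(y),np.sin(y)],2))
E
python3 st.py
```

```text
tool_pos: [522.2, -40.2, 121.2]
tcp_rot: [179.9, 0.0, 1.5]
ft_force: [1.5, -7.3, -0.1]
tool_pos: [523.9, -8.1, 121.2]
tcp_rot: [179.9, 0.1, -9.9]
ft_force: [-3.4, -7.2, 1.4]
tool_pos: [533.1, 25.5, 121.0]
tcp_rot: [180.0, 0.1, -21.2]
ft_force: [-2.1, -2.0, 1.7]
t 17.95 tool angle a 0.492 radius 164.8 yaw err 0.1 F tangential(+ resists closing) 2.63 rad -1.25
```

The force pattern is as expected: 7 N while moving. Now the return stroke, then a careful closing stroke.

```bash
python3 -m handwheel '[[0.0008,0.0165,0,-5.73],[0.0008,0.0165,0,-5.73],[0.0008,0.0165,0,-5.73],[0.0008,0.0165,0,-5.73],[0.0008,0.0165,0,-5.73],[0.0008,0.0165,0,-5.73],[0.0008,0.0165,0,-5.73],[0.0008,0.0165,0,-5.73],[0.0008,0.0165,0,-5.73],[0.0008,0.0165,0,-5.73]]' | sed -n '2,4p'
python3 -m handwheel '[[0.0002,0.008,0,-2.87],[0,0,0,0]]' >/dev/null; python3 st.py
python3 -m handwheel '[[0.0008,-0.0165,0,5.73],[0.0008,-0.0165,0,5.73],[0.0008,-0.0165,0,5.73],[0.0008,-0.0165,0,5.73]]' >/dev/null; python3 st.py
python3 -m handwheel '[[0.0008,-0.0165,0,5.73]]' >/dev/null; python3 st.py
python3 -m handwheel '[[0.0008,-0.0165,0,5.73]]' >/dev/null; python3 st.py
python3 -m handwheel '[[0.0002,-0.008,0,2.87],[0.0002,-0.008,0,2.87]]' >/dev/null; python3 st.py
python3 -m handwheel '[[0.0002,-0.008,0,2.87],[0.0002,-0.008,0,2.87]]' >/dev/null; python3 st.py
python3 - <<'E'
from h import *
for n in("top","scene"):cv2.imwrite(f"pics/{n}8raw.png",r.snapshot(n)[:,:,::-1])
E
```

```text
tool_pos: [554.1, -133.2, 121.2]
tcp_rot: [-180.0, -0.1, 36.6]
ft_force: [-0.6, 2.9, -0.6]
t 19.15 tool angle a -0.572 radius 165.8 yaw err -0.5 F tangential(+ resists closing) 0.32 rad 0.04
t 19.55 tool angle a -0.165 radius 165.8 yaw err -0.5 F tangential(+ resists closing) 6.23 rad 1.57
t 19.65 tool angle a -0.068 radius 166.0 yaw err -0.7 F tangential(+ resists closing) 6.77 rad -0.54
t 19.75 tool angle a 0.031 radius 166.2 yaw err -0.8 F tangential(+ resists closing) 7.29 rad -2.91
t 19.95 tool angle a 0.128 radius 166.2 yaw err -0.8 F tangential(+ resists closing) 7.63 rad -4.61
t 20.15 tool angle a 0.223 radius 166.1 yaw err -1.1 F tangential(+ resists closing) 7.42 rad -5.14
```

```bash
cat > trk.py <<'E'
from h import *
import sys
a=cv2.imread("pics/scene0.png",0);b=cv2.imread(sys.argv[1],0)
p=np.load("clamp.npy")
def track(nm,P,h):
    u=proj("scene",T(p,[P]))[0].round().astype(int)
    t=cv2.resize(a[u[1]-h:u[1]+h+1,u[0]-h:u[0]+h+1],None,fx=8,fy=8,interpolation=2)
    w=b[u[1]-h-8:u[1]+h+9,u[0]-h-8:u[0]+h+9];w=cv2.resize(w,None,fx=8,fy=8,interpolation=2)
    m=cv2.matchTemplate(w,t,cv2.TM_CCOEFF_NORMED);_,v,_,l=cv2.minMaxLoc(m)
    d=np.array(l)/8-8;e=(proj("scene",T(p,[[P[0],P[1]+10,P[2]]]))-proj("scene",T(p,[P])))[0]/10
    print(nm,u,"px shift",d,"-> along y mm",round(d@e/(e@e),1),"score",round(v,2))
track("knob",[0,46.7,92],5);track("celltop",[0,46.7,78],12);track("jaw",[0,5,75],10);track("anvil",[0,82,75],10);track("bolt",[70,-140,24],7)
E
python3 trk.py pics/scene8raw.png
```

```text
knob [374 272] px shift [0. 0.] -> along y mm 0.0 score 1.0
celltop [373 276] px shift [0. 0.] -> along y mm 0.0 score 0.98
jaw [357 285] px shift [ 1.5  -3.75] -> along y mm 6.8 score 0.62
anvil [387 269] px shift [0. 0.] -> along y mm 0.0 score 1.0
bolt [315 357] px shift [0. 0.] -> along y mm 0.0 score 1.0
```

The cell hasn't moved yet and the jaw has advanced about 7 mm. I finish this stroke.

```bash
for i in 1; do
python3 -m handwheel '[[0.0002,-0.008,0,2.87],[0.0002,-0.008,0,2.87]]' >/dev/null; python3 st.py
python3 -m handwheel '[[0.0002,-0.008,0,2.87],[0.0002,-0.008,0,2.87]]' >/dev/null; python3 st.py
python3 -m handwheel '[[0.0002,-0.008,0,2.87],[0.0002,-0.008,0,2.87]]' >/dev/null; python3 st.py
done
python3 -c "
from h import *
cv2.imwrite('pics/s9raw.png',r.snapshot('scene')[:,:,::-1])"
python3 trk.py pics/s9raw.png
```

```text
t 20.45 tool angle a 0.319 radius 165.8 yaw err -1.4 F tangential(+ resists closing) 8.6 rad -4.63
t 20.65 tool angle a 0.416 radius 165.7 yaw err -1.5 F tangential(+ resists closing) 7.6 rad -4.61
t 20.85 tool angle a 0.514 radius 165.5 yaw err -1.7 F tangential(+ resists closing) 7.37 rad -4.4
knob [374 272] px shift [ 0.5 -0.5] -> along y mm 1.5 score 0.99
celltop [373 276] px shift [ 0.5 -0.5] -> along y mm 1.5 score 0.87
jaw [357 285] px shift [-2.25  8.  ] -> along y mm -12.7 score 0.51
anvil [387 269] px shift [0.5 0. ] -> along y mm 1.0 score 0.95
bolt [315 357] px shift [0. 0.] -> along y mm 0.0 score 1.0
```

The cell has just started to move, about 1 mm. Return stroke, then close in small steps.

```bash
python3 -m handwheel '[[0.0008,0.0165,0,-5.87],[0.0008,0.0165,0,-5.87],[0.0008,0.0165,0,-5.87],[0.0008,0.0165,0,-5.87],[0.0008,0.0165,0,-5.87],[0.0008,0.0165,0,-5.87],[0.0008,0.0165,0,-5.87],[0.0008,0.0165,0,-5.87],[0.0008,0.0165,0,-5.87],[0.0008,0.0165,0,-5.87]]' >/dev/null; python3 st.py
python3 -m handwheel '[[0.0005,0.013,0,-4.8],[0,0,0,0]]' >/dev/null; python3 st.py
python3 -m handwheel '[[0.0008,-0.0165,0,5.73],[0.0008,-0.0165,0,5.73],[0.0008,-0.0165,0,5.73]]' >/dev/null; python3 st.py
python3 -m handwheel '[[0.0008,-0.0165,0,5.73]]' >/dev/null; python3 st.py
python3 -m handwheel '[[0.0002,-0.008,0,2.8],[0.0002,-0.008,0,2.8]]' >/dev/null; python3 st.py
python3 -m handwheel '[[0.0002,-0.008,0,2.8],[0.0002,-0.008,0,2.8]]' >/dev/null; python3 st.py
python3 -c "
from h import *
cv2.imwrite('pics/s10raw.png',r.snapshot('scene')[:,:,::-1])"
python3 trk.py pics/s10raw.png
```

```text
t 21.9 tool angle a -0.477 radius 165.9 yaw err 0.6 F tangential(+ resists closing) -1.37 rad 2.08
t 22.1 tool angle a -0.562 radius 166.0 yaw err 0.4 F tangential(+ resists closing) -1.6 rad -0.18
t 22.4 tool angle a -0.252 radius 166.8 yaw err 0.5 F tangential(+ resists closing) 1.96 rad 0.69
t 22.5 tool angle a -0.155 radius 167.0 yaw err 0.3 F tangential(+ resists closing) 8.27 rad 3.72
t 22.7 tool angle a -0.063 radius 167.3 yaw err 0.1 F tangential(+ resists closing) 7.42 rad 0.15
t 22.9 tool angle a 0.031 radius 167.5 yaw err -0.1 F tangential(+ resists closing) 7.47 rad -0.18
knob [374 272] px shift [ 1.375 -0.875] -> along y mm 3.6 score 0.99
celltop [373 276] px shift [ 1.25  -0.875] -> along y mm 3.4 score 0.92
jaw [357 285] px shift [ 3.375 -4.875] -> along y mm 11.6 score 0.58
anvil [387 269] px shift [1.125 0.125] -> along y mm 2.2 score 0.75
bolt [315 357] px shift [0. 0.] -> along y mm 0.0 score 1.0
```

```bash
python3 -m handwheel '[[0.0001,-0.005,0,1.75],[0.0001,-0.005,0,1.75]]' >/dev/null; python3 st.py
python3 -m handwheel '[[0.0001,-0.005,0,1.75]]' >/dev/null; python3 st.py
python3 -m handwheel '[[0.0001,-0.005,0,1.75]]' >/dev/null; python3 st.py
python3 -c "
from h import *
cv2.imwrite('pics/s11raw.png',r.snapshot('scene')[:,:,::-1])"
python3 trk.py pics/s11raw.png|head -1
```

```text
t 23.15 tool angle a 0.089 radius 167.6 yaw err -0.2 F tangential(+ resists closing) 6.71 rad -1.93
t 23.25 tool angle a 0.119 radius 167.7 yaw err -0.2 F tangential(+ resists closing) 7.07 rad -3.38
t 23.35 tool angle a 0.148 radius 167.8 yaw err -0.3 F tangential(+ resists closing) 8.2 rad -3.32
knob [374 272] px shift [ 1.875 -1.125] -> along y mm 4.9 score 0.98
```

```bash
python3 -m handwheel '[[0.0001,-0.005,0,1.75],[0.0001,-0.005,0,1.75]]' >/dev/null; python3 st.py
python3 -c "
from h import *
cv2.imwrite('pics/s12raw.png',r.snapshot('scene')[:,:,::-1])"
python3 trk.py pics/s12raw.png|head -1
```

```text
t 23.6 tool angle a 0.208 radius 167.8 yaw err -0.4 F tangential(+ resists closing) 7.5 rad -3.85
knob [374 272] px shift [ 2.   -1.25] -> along y mm 5.3 score 0.99
```

```bash
python3 -m handwheel '[[0.0001,-0.005,0,1.75]]' >/dev/null; python3 st.py
python3 -m handwheel '[[0.0001,-0.005,0,1.75]]' >/dev/null; python3 st.py
python3 -c "
from h import *
cv2.imwrite('pics/s13raw.png',r.snapshot('scene')[:,:,::-1])"
python3 trk.py pics/s13raw.png|head -1
```

```text
t 23.75 tool angle a 0.237 radius 167.8 yaw err -0.4 F tangential(+ resists closing) 7.45 rad -3.61
t 23.85 tool angle a 0.268 radius 168.0 yaw err -0.4 F tangential(+ resists closing) 7.7 rad -3.77
knob [374 272] px shift [ 2.25 -1.5 ] -> along y mm 6.0 score 0.98
```

```bash
python3 -m handwheel '[[0.0001,-0.005,0,1.75]]' >/dev/null; python3 st.py
python3 -m handwheel '[[0.0001,-0.005,0,1.75]]' >/dev/null; python3 st.py
python3 -c "
from h import *
cv2.imwrite('pics/s13raw.png',r.snapshot('scene')[:,:,::-1])"
python3 trk.py pics/s13raw.png|head -1
```

```text
t 24.0 tool angle a 0.297 radius 167.9 yaw err -0.5 F tangential(+ resists closing) 8.4 rad -4.11
t 24.1 tool angle a 0.327 radius 168.0 yaw err -0.5 F tangential(+ resists closing) 7.03 rad -3.54
knob [374 272] px shift [ 2.5 -1.5] -> along y mm 6.5 score 0.98
```

```bash
python3 -m handwheel '[[0.0001,-0.005,0,1.75]]' >/dev/null; python3 st.py
python3 -m handwheel '[[0.0001,-0.005,0,1.75]]' >/dev/null; python3 st.py
python3 -c "
from h import *
cv2.imwrite('pics/s13raw.png',r.snapshot('scene')[:,:,::-1])"
python3 trk.py pics/s13raw.png|head -1
```

```text
t 24.25 tool angle a 0.356 radius 168.0 yaw err -0.6 F tangential(+ resists closing) 8.53 rad -4.52
t 24.35 tool angle a 0.386 radius 168.0 yaw err -0.7 F tangential(+ resists closing) 9.97 rad -5.12
knob [374 272] px shift [ 2.5 -1.5] -> along y mm 6.5 score 0.98
```

```bash
python3 -m handwheel '[[0.0001,-0.005,0,1.75]]' >/dev/null; python3 st.py
python3 -m handwheel '[[0.0001,-0.005,0,1.75]]' >/dev/null; python3 st.py
python3 -c "
from h import *
cv2.imwrite('pics/s13raw.png',r.snapshot('scene')[:,:,::-1])"
python3 trk.py pics/s13raw.png|head -1
```

```text
t 24.5 tool angle a 0.414 radius 168.0 yaw err -0.8 F tangential(+ resists closing) 9.36 rad -3.97
t 24.6 tool angle a 0.444 radius 168.0 yaw err -0.9 F tangential(+ resists closing) 11.47 rad -5.34
knob [374 272] px shift [ 2.5 -1.5] -> along y mm 6.5 score 0.98
```

The cell stopped against the end stop at a ≈ 0.33. Since then the force has risen about 3 N over 0.11 rad, which means roughly 50–60 N of clamp force. Letting go.

```bash
python3 -m handwheel '[[0,0,0,0],[0,0,0,0]]' >/dev/null; python3 st.py
python3 -m handwheel '[[0,0.002,0,0],[0,0.002,0,0],[0,0,0,0],[0,0,0,0]]' 0.06 >/dev/null; python3 st.py
python3 -m handwheel '[[0,0,-0.02,0],[0,0,-0.03,0],[0,0,-0.03,0],[0,0,-0.03,0],[-0.02,0,-0.02,0],[-0.02,0,0,0],[0,0,0,0],[0,0,0,0],[0,0,0,0]]' |sed -n '1,5p'
python3 -c "
from h import *
t=r.snapshot('scene')[:,:,::-1];cv2.imwrite('pics/s14raw.png',t)
p=np.load('clamp.npy');sp=T(p,[[0,-70,130]])[0]
for a in(.36,.4,.44,.48):
  f=np.pi+p[2]-a;u=proj('scene',[sp+[165*np.cos(f),165*np.sin(f),48]])[0];x,y=u.round().astype(int);print(a,u.round(1),t[y:y+5,x-10:x+11].mean((0,2)).round().astype(int).tolist())
"
python3 trk.py pics/s14raw.png|head -2
```

```text
t 24.85 tool angle a 0.447 radius 167.9 yaw err -0.6 F tangential(+ resists closing) 7.59 rad -4.78
t 25.25 tool angle a 0.432 radius 166.6 yaw err -1.4 F tangential(+ resists closing) -0.78 rad 0.59
time: 26.15
tool_pos: [490.4, 29.5, 250.6]
tcp_rot: [180.0, 0.0, -19.2]
ft_force: [0.0, -0.1, -0.6]
finger_gap: 59.8
0.36 [308.7 208.2] [52, 51, 50, 47, 40, 29, 27, 26, 30, 25, 27, 28, 24, 25, 31, 63, 74, 74, 79, 81, 84]
0.4 [311.9 207.8] [47, 40, 29, 27, 26, 30, 25, 27, 28, 24, 25, 31, 63, 74, 74, 79, 81, 84, 84, 85, 86]
0.44 [315.1 207.4] [28, 27, 30, 27, 28, 29, 26, 26, 33, 63, 74, 76, 81, 84, 85, 84, 84, 85, 87, 86, 86]
0.48 [318.3 207.1] [27, 28, 29, 26, 26, 33, 63, 74, 76, 81, 84, 85, 84, 84, 85, 87, 86, 86, 86, 86, 86]
knob [374 272] px shift [ 2.5 -1.5] -> along y mm 6.5 score 0.98
celltop [373 276] px shift [ 2.5   -1.625] -> along y mm 6.7 score 0.87
```

The cell is still seated, the handle is let go and the robot is clear. Handing in.

```bash
python3 -c "
from bench import r
print(r.hand_in())"
```

```text
the job is handed in; nothing more can be done
None
```

I flipped the lever to the closing side, and the jaw now holds the cell against the end stop at roughly 50–60 N, estimated from grip force and handle travel. The handle is released, the robot stands clear, and the job is handed in; no verdict came back.

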